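# Pour the steel valve balls, told by weight, into the bowl

### The job

Two cups that look alike each hold four black valve balls: one lot is solid steel, the other nylon. Heft the cups to find the steel ones, pour all four of those from their cup into the orange bowl, and leave the nylon balls in the other cup. Spill nothing, finish with both cups standing upright on the bench, keep the bowl standing on its mat where it is, and do not disturb the spray can or the jar or push against the screwdriver block.

Things in the scene. Friction and masses are not known exactly. Their poses are not given: they have to be found in the camera images.
- cup_a: one of two like cups: open round cup of pale bare aluminium, 66 mm outside diameter, 85 mm high, straight 4 mm wall, 4 mm floor, 110 to 130 g empty, upright at the start with four black balls side by side on its floor; 265 to 325 g in all if they are steel, 150 to 180 g if nylon. Origin: centre of its underside; z up through the mouth.
- cup_b: the other of the two: open round cup of pale bare aluminium, 66 mm outside diameter, 85 mm high, straight 4 mm wall, 4 mm floor, 110 to 130 g empty, upright at the start with four black balls side by side on its floor; 265 to 325 g in all if they are steel, 150 to 180 g if nylon. Origin: centre of its underside; z up through the mouth.
- bowl: a loose round orange plastic bowl, 300 g, outside 120 mm across at the foot and 170 mm at the rim, 55 mm high, 4 mm wall, 5 mm floor, standing on the mat. Origin: centre of its underside; z up.
- mat: a flat round black rubber mat, 200 mm across, 3 mm thick, fixed on the bench under the bowl. Origin: centre of its underside.
- ball_1: a plain polished black valve ball, which rolls out of a cup tipped some 15 to 20 degrees past level (a shake helps), 22 mm diameter; 39 to 49 g if it is steel, 10 to 12 g if it is nylon; all four in one cup are of the same kind. Origin: its centre.
- ball_2: a plain polished black valve ball, which rolls out of a cup tipped some 15 to 20 degrees past level (a shake helps), 22 mm diameter; 39 to 49 g if it is steel, 10 to 12 g if it is nylon; all four in one cup are of the same kind. Origin: its centre.
- ball_3: a plain polished black valve ball, which rolls out of a cup tipped some 15 to 20 degrees past level (a shake helps), 22 mm diameter; 39 to 49 g if it is steel, 10 to 12 g if it is nylon; all four in one cup are of the same kind. Origin: its centre.
- ball_4: a plain polished black valve ball, which rolls out of a cup tipped some 15 to 20 degrees past level (a shake helps), 22 mm diameter; 39 to 49 g if it is steel, 10 to 12 g if it is nylon; all four in one cup are of the same kind. Origin: its centre.
- ball_5: a plain polished black valve ball, which rolls out of a cup tipped some 15 to 20 degrees past level (a shake helps), 22 mm diameter; 39 to 49 g if it is steel, 10 to 12 g if it is nylon; all four in one cup are of the same kind. Origin: its centre.
- ball_6: a plain polished black valve ball, which rolls out of a cup tipped some 15 to 20 degrees past level (a shake helps), 22 mm diameter; 39 to 49 g if it is steel, 10 to 12 g if it is nylon; all four in one cup are of the same kind. Origin: its centre.
- ball_7: a plain polished black valve ball, which rolls out of a cup tipped some 15 to 20 degrees past level (a shake helps), 22 mm diameter; 39 to 49 g if it is steel, 10 to 12 g if it is nylon; all four in one cup are of the same kind. Origin: its centre.
- ball_8: a plain polished black valve ball, which rolls out of a cup tipped some 15 to 20 degrees past level (a shake helps), 22 mm diameter; 39 to 49 g if it is steel, 10 to 12 g if it is nylon; all four in one cup are of the same kind. Origin: its centre.
- can: a loose red spray can, 58 mm diameter, 171 mm high, 320 g, standing on the bench beyond the work (bystander). Origin: centre of its underside.
- jar: a loose closed amber glass jar with a red cap, 70 mm diameter, 100 mm high, 350 g, standing on the robot's left (bystander); a big fixed blue vise, 152 mm high, stands 100 to 250 mm farther left. Origin: centre of its underside.
- driver_block: a fixed dark wooden block with three upright screwdrivers on the robot's right (bystander), 60 x 120 mm (long side along its y), 167 mm high with the handles. Origin: centre of its underside.
There are look-alikes about, which are no part of the job. What is shaped like the cup_a but purple is not meant. Leave any purple look-alike of the cup_b alone.

How it is judged:
By the outcome, as a careful person would: the job done as asked, in the order asked, and still so for the second after the job is handed in, with the robot touching nothing.
It also fails if it takes over 72 s, if anything falls off the work surface, if the arm or the gripper's body presses on something with over 40 N, if the wrist force passes 120 N, or if a joint passes its speed limit or range.

### The arm

A 6-joint arm with a two-finger parallel gripper is mounted at the origin on the work surface. World frame = base frame: x ahead of the robot, y to its left, z up, the work surface at z = 0. Lengths are in m, angles in rad, forces in N, time in s.
With the tool pointing down it reaches from about 0.35 to 0.975 m from the base axis. Payload 4.9 kg.
Tool frame: the origin (TCP) lies midway between the tips of the shut fingers; the grasp point (between the pads) lies 19 mm behind it; z points along the fingers, y is the line along which they close (so a half turn about z gives the same grasp; the last joint's range is limited). The gripper opens to 85 mm and grips with 20 to 120 N. Pads are 22 mm wide; open, the fingers measure 114 mm over their backs; the gripper's body (76 mm by 85 mm) begins 54 mm behind the grasp point. The pads swing forward as they close: fully open they stand 13 mm farther back than shut.
Start: joints at [-1.39, 0.053, 1.613, -0, 1.476, -0.119], TCP at [0.185, -0.597, 0.231] pointing down, gripper open.
Joint ranges: [-3.01, 3.01], [-1.01, 2.22], [0.06, 2.58], [-1.02, 4.17], [0.09, 2.62], [-3.14, 3.14]. Speed limits (rad/s): [2.57, 2.57, 3.14, 3.14, 3.14, 3.14].

### API

Orientations are given as a unit quaternion [w, x, y, z].
In Python, from plant import state, grab_frame, job_done, cut_out, place_of gives the robot as it stands.
- The arm moves only by the tool jog_arm, never from a script. Its argument "motion" is text: rows parted by semicolons, each of 7 numbers parted by spaces: the opening in per cent of the stroke, from 0 (shut) to 100 (fully open), then the shift along the tool's x, y, z as a fraction of full scale, then the turn, a rotation vector about the tool's x, y, z as a fraction of full scale. A call has exactly 5 rows; each row is the pose to reach, as a shift and turn from the pose commanded when the call began, along the tool's axes at that moment; what a row does not reach only later rows make up. Full scale, the value 1, is 50 cm for a shift and 1.5 rad for a turn. A row lasts 1/8 s, in which the tool goes at most 62.5 mm and 10.7 degrees, less where a joint would pass 70% of its speed; a pose out of reach is approached as far as the arm can. A call with a number of a shift or a turn outside -1 to 1 is refused whole. A call with a gripper value outside its range is refused whole. The fingers move at their own pace and stop on an object; the grip force is fixed at half the most. Time passes only in rows, so rows that repeat a pose let the fingers close, or fill a call up. It gives the time, the measured TCP pose, the force, the opening and the grip force at its end, in the units of the state.
- state(): the state, without advancing time (a new reading comes with each control period).
- grab_frame(name): name is "scene" or "top" or "wrist"; returns a dict with "color" (420x560x3 uint8, red, green, blue), "range_z" (420x560 float32, m along the optical axis (not along the pixel's ray), 0 where there is no reading), "intrinsics" (3x3 intrinsics, pixels), "k1" (the pictures are not rectified: a ray, as slopes to the right and down, at radius r is drawn at 1 + k1 r^2 times it, then the intrinsics apply), "world_from_camera" (4x4, takes a point from camera to world coordinates). Camera axes: x right, y up, looking along -z (the intrinsics and any distortion apply to the point x, -y, -z); pixel columns grow to the right and rows downward; lengths in m; the calibration is good to about 2 mm. A picture is of the moment at which its call begins.
- job_done(): hands the job in; it is judged then, once.
Trained networks look in the newest picture that a camera, given by its name, has taken for a name from the list of things; names that differ only in an ending like _2 or _b are one class to them, and where a whole thing is asked for, a point or a joint stands for the part that bears it (a point fixed in the world has none). Each returns a list of dicts, best first, with "p" (0 to 1); they miss things now and then, are a little off and sometimes report something else, mostly with a low value. They report only what shows in the picture. A call takes as long as a camera call. They do not tell look-alikes from the thing itself.
- cut_out(camera, thing): "pixels" (420x560 bool, what is visible of it).
- place_of(camera, thing): "at" ([x, y, z] in m, in world coordinates, good to about 4 mm: a listed point, or the origin of a listed thing).
The state is a dict: "time": time; "joint_pos": joint angles; "joint_vel": joint speeds; "joint_efforts": joint torques, N m; "tool_pos": TCP position; "tool_rot": TCP orientation; "contact_force": force on the tool from outside, world axes, zero at the start; "ft_torque": the same for the moment, N m; "gripper_width": opening from 0.0 (shut) to 1.0 (fully open); "grasp_force": force on a finger pad.
Only numpy, scipy, OpenCV 4.12 (cv2) and the standard library are available. Lean on these libraries where they do the work, as an engineer would, in place of code of your own. Each camera call takes 0.05 s, during which the arm holds its last target. There are 200 camera calls.

## Working session

There is one attempt and no reset: what is moved stays moved. The work goes in short steps, Python scripts to look and compute and a tool call to move; the robot and the scene stay as the last step left them, time stands still between calls to the robot, and variables do not carry over. Pictures are saved under pics/ and viewed, at most 10 in all, crops included, and the job is handed in when it is done.

Besides the shell and the picture viewer there is one more tool, called after "Request:" in YAML: its name, and indented under it one key for each argument. jog_arm: Moves the arm, as the interface text tells. Shift numbers are shares of 50 cm and turn numbers shares of 1.5 rad, none past 1 either way. Its arguments: {"type":"object","properties":{"motion":{"type":"string"}},"required":["motion"]}

```bash
ls; mkdir -p pics; python3 - <<'E'
from plant import *
import cv2,numpy as np
s=state();print({k:np.round(v,3) for k,v in s.items()})
ims=[]
for c in ["scene","top"]:
    f=grab_frame(c);ims.append(f["color"])
    np.set_printoptions(precision=3,suppress=True)
    print(c,f["k1"],f["intrinsics"].tolist(),f["world_from_camera"])
    cv2.imwrite(f"pics/{c}0.png",f["color"][:,:,::-1])
    for t in ["cup_a","bowl","can","jar","driver_block","mat"]:
        print(t,[(round(r["p"],2),np.round(r["at"],3)) for r in place_of(c,t)])
E
```

```text
pics
{'time': np.float64(0.0), 'joint_pos': array([-1.39 ,  0.053,  1.614, -0.   ,  1.476, -0.119]), 'joint_vel': array([ 0.001, -0.001,  0.   ,  0.   , -0.   ,  0.   ]), 'joint_efforts': array([ 0.0000e+00, -3.9368e+01, -3.7018e+01, -0.0000e+00,  7.0000e-03,
       -0.0000e+00]), 'tool_pos': array([ 0.184, -0.597,  0.23 ]), 'tool_rot': array([-0.001,  0.989,  0.149, -0.   ]), 'contact_force': array([-0.114,  0.488, -0.246]), 'ft_torque': array([ 0.007, -0.018, -0.005]), 'grasp_force': np.float64(0.0), 'gripper_width': np.float64(0.999)}
scene -0.10473994391559502 [[429.84298741023207, 0.0, 278.75386206607067], [0.0, 429.84298741023207, 209.00646533522743], [0.0, 0.0, 1.0]] [[-0.3   -0.828  0.473  1.048]
 [ 0.954 -0.258  0.154  0.126]
 [-0.005  0.497  0.867  0.905]
 [ 0.     0.     0.     1.   ]]
cup_a [(0.89, array([0.415, 0.136, 0.002])), (0.81, array([0.62 , 0.257, 0.003])), (0.76, array([ 0.52 ,  0.257, -0.001])), (0.73, array([ 0.474,  0.03 , -0.   ]))]
bowl [(0.6, array([ 0.475, -0.238, -0.   ]))]
can [(0.98, array([0.727, 0.024, 0.002]))]
jar [(0.95, array([0.611, 0.438, 0.001]))]
driver_block [(0.82, array([ 0.607, -0.433,  0.004]))]
mat []
top -0.11267237398268276 [[475.1857905025991, 0.0, 279.1022711465905], [0.0, 475.1857905025991, 209.6002544758316], [0.0, 0.0, 1.0]] [[ 0.022  0.979 -0.2    0.347]
 [-1.     0.021 -0.01  -0.001]
 [-0.005  0.2    0.98   1.159]
 [ 0.     0.     0.     1.   ]]
cup_a [(0.98, array([0.412, 0.135, 0.003])), (0.8, array([0.475, 0.027, 0.002])), (0.74, array([0.619, 0.26 , 0.003])), (0.55, array([ 0.524,  0.251, -0.003]))]
bowl [(0.91, array([ 0.483, -0.236,  0.001])), (0.16, array([0.474, 0.026, 0.002]))]
can [(0.68, array([ 0.725,  0.026, -0.001]))]
jar []
driver_block [(0.55, array([ 0.52 ,  0.252, -0.002]))]
mat [(0.2, array([0.485, 0.019, 0.012]))]
```

```bash
python3 - <<'E'
import cv2,numpy as np
a=cv2.imread('pics/scene0.png');b=cv2.imread('pics/top0.png')
cv2.imwrite('pics/both.png',cv2.resize(np.vstack([a,b]),None,fx=.71,fy=.71) )
E
```

```text
(no output)
```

View pics/both.png

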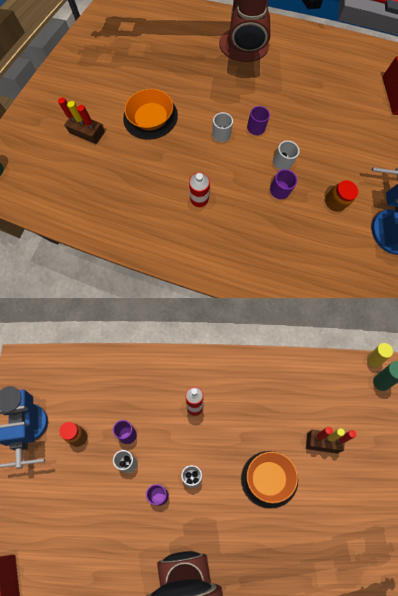

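View pics/top0.png

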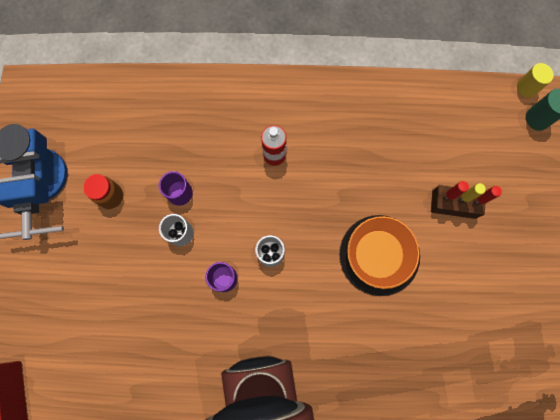

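The aluminium cups are at top pixels (173,229), about (0.522, 0.253), and (270,251), about (0.474, 0.028). Their purple look-alikes are at (175,188) and (221,278) and are to be avoided. The orange bowl is at (380,253).

Next I'll check the two chosen cups in a crop and refine their positions from depth.

```bash
cat > h.py <<'E'
import numpy as np, sys, cv2
from scipy.spatial.transform import Rotation as R
from plant import *
np.set_printoptions(precision=4,suppress=True)
def q2R(q): return R.from_quat([q[1],q[2],q[3],q[0]])
def ori(psi,a,roll=0):
    t=np.array([np.cos(psi)*np.cos(a),np.sin(psi)*np.cos(a),-np.sin(a)])
    y=np.array([-np.sin(psi),np.cos(psi),0]);x=np.cross(y,t)
    return R.from_matrix(np.c_[x,y,t])*R.from_rotvec([0,0,roll])
def go(p,psi,a,roll=0,base=None):
    "numbers for a move from base (pos,R) (default: present state) to the pose; a, roll in degrees"
    if base is None: s=state();base=(s["tool_pos"],q2R(s["tool_rot"]))
    T=ori(psi,np.radians(a),np.radians(roll))
    d=base[1].inv().apply(np.array(p)-base[0])/.5; w=(base[1].inv()*T).as_rotvec()/1.5
    print("go",np.round(d,3),np.round(w,3),"rows",np.linalg.norm(d)*8,np.degrees(np.linalg.norm(w)*1.5)/10.7)
    return (np.array(p),T)
def world(f,m):
    v,u=np.nonzero(m&(f["range_z"]>0));K=f["intrinsics"];z=f["range_z"][v,u]
    n=cv2.undistortPoints(np.c_[u,v].astype(float)[:,None],K,np.array([f["k1"],0,0,0.]))[:,0]
    P=np.c_[n[:,0]*z,-n[:,1]*z,-z];M=f["world_from_camera"]
    return P@M[:3,:3].T+M[:3,3]
E
python3 - <<'E'
from h import *
for cam in["top","scene"]:
    f=grab_frame(cam)
    P=world(f,np.ones((420,560),bool)).reshape(-1,3)
    for n,c,z0,z1,r in[("c1",(.474,.028),.08,.09,.045),("c2",(.522,.253),.08,.09,.045),("bowl",(.48,-.237),.05,.065,.1),("can",(.726,.025),.1,.2,.05)]:
        m=(P[:,2]>z0)&(P[:,2]<z1)&(np.hypot(P[:,0]-c[0],P[:,1]-c[1])<r);q=P[m]
        cc,rad=cv2.minEnclosingCircle(q[:,:2].astype(np.float32)) if len(q)>3 else (0,0)
        print(cam,n,len(q),np.round(cc,4),round(rad,4),q[:,2].max())
    if cam=="top": cv2.imwrite("pics/crop.png",cv2.resize(f["color"][170:310,140:300,::-1],None,fx=3.5,fy=3.5))
go([.38,-.42,.33],-1.92,90)
E
```

```text
top c1 160 [0.4747 0.028 ] 0.033 0.08965827658626635
top c2 161 [0.5196 0.2546] 0.0339 0.08992209231073867
top bowl 688 [ 0.4776 -0.2355] 0.085 0.06467236026651957
top can 579 [0.7259 0.0252] 0.0303 0.17481963082791674
scene c1 178 [0.4766 0.0268] 0.0334 0.08945919570985206
scene c2 192 [0.5199 0.2511] 0.0338 0.08959984578456592
scene bowl 546 [ 0.4792 -0.2403] 0.0866 0.06253084280612176
scene can 801 [0.7266 0.0236] 0.0295 0.17557613724270882
go [ 0.478 -0.223 -0.197] [ 0.     0.    -0.615] rows 4.50500231772386 4.93585131686032
```

View pics/crop.png

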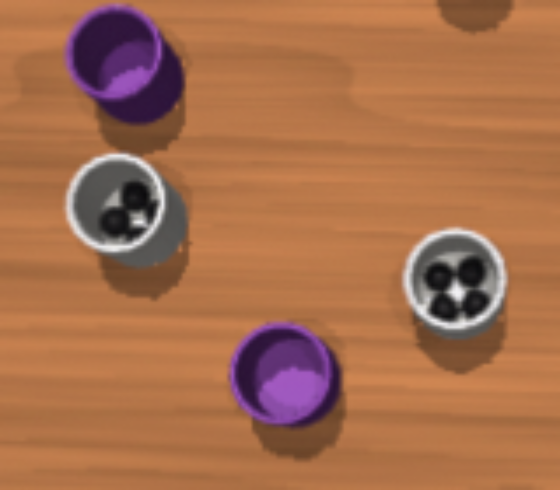

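The crop confirms two aluminium cups with black balls, at (115,205) and (455,280) in the crop. The purple cups are empty. I'll take the cup at (0.4755, 0.0275) first.

Request:
jog_arm:
  motion: "100 0.478 -0.223 -0.197 0 0 -0.615; 100 0.478 -0.223 -0.197 0 0 -0.615; 100 0.478 -0.223 -0.197 0 0 -0.615; 100 0.478 -0.223 -0.197 0 0 -0.615; 100 0.478 -0.223 -0.197 0 0 -0.615"

```text
time: 1.42
tool_pos: [0.382, -0.4183, 0.3319]
tool_rot: [0.001, 0.817, 0.577, 0.0]
contact_force: [-0.8, 0.0, 0.6]
gripper_width: 1.001
grasp_force: 0.0
```

```bash
python3 - <<'E'
from h import *
s=state();print(s["joint_pos"],s["tool_pos"])
b=go([.42,-.13,.30],-1.0,90)
b=go([.40,.0,.27],-.15,75,base=b)
b=go([.40,.02,.24],.05,35,base=b)
E
```

```text
[-0.9623 -0.1283  1.6237  0.0004  1.6434 -0.6221] [ 0.382  -0.4183  0.3319]
go [ 0.569 -0.121  0.063] [ 0.001  0.002 -0.607] rows 4.680827025046643 4.878044078646229
go [0.24  0.107 0.06 ] [-0.074 -0.164 -0.563] rows 2.1585180101171266 4.74992567844372
go [0.021 0.04  0.056] [-0.078 -0.464 -0.111] rows 0.5768882040742387 3.882647955711639
```

Request:
jog_arm:
  motion: "100 0.569 -0.121 0.063 0 0 -0.607; 100 0.569 -0.121 0.063 0 0 -0.607; 100 0.569 -0.121 0.063 0 0 -0.607; 100 0.569 -0.121 0.063 0 0 -0.607; 100 0.569 -0.121 0.063 0 0 -0.607"

```text
time: 2.05
tool_pos: [0.4202, -0.1296, 0.2982]
tool_rot: [0.0, 0.48, 0.877, 0.0]
contact_force: [1.1, -0.1, -0.3]
gripper_width: 0.994
grasp_force: 0.0
```

Request:
jog_arm:
  motion: "100 0.24 0.107 0.06 -0.074 -0.164 -0.563; 100 0.24 0.107 0.06 -0.074 -0.164 -0.563; 100 0.24 0.107 0.06 -0.074 -0.164 -0.563; 100 0.24 0.107 0.06 -0.074 -0.164 -0.563; 100 0.24 0.107 0.06 -0.074 -0.164 -0.563"

```text
time: 2.68
tool_pos: [0.4014, -0.0013, 0.2684]
tool_rot: [0.131, 0.076, 0.988, -0.011]
contact_force: [0.3, 0.1, 0.0]
gripper_width: 0.998
grasp_force: 0.0
```

Request:
jog_arm:
  motion: "100 0.021 0.04 0.056 -0.078 -0.464 -0.111; 100 0.021 0.04 0.056 -0.078 -0.464 -0.111; 100 0.021 0.04 0.056 -0.078 -0.464 -0.111; 100 0.021 0.04 0.056 -0.078 -0.464 -0.111; 100 0.021 0.04 0.056 -0.078 -0.464 -0.111"

```text
time: 3.3
tool_pos: [0.4865, 0.0229, 0.2254]
tool_rot: [0.449, -0.017, 0.893, 0.009]
contact_force: [-0.7, -0.4, -0.4]
gripper_width: 0.997
grasp_force: 0.0
```

```bash
python3 - <<'E'
from h import *
s=state();print(s["joint_pos"],s["tool_pos"],q2R(s["tool_rot"]).as_matrix())
F=np.mean([state()["contact_force"] for _ in range(20)],0);print(F,s["joint_efforts"])
f=grab_frame("scene");cv2.imwrite("pics/s1.png",f["color"][:,:,::-1])
E
```

```text
[-0.233  -1.0099  2.5431  0.3329  0.7228 -1.9883] [0.4865 0.0229 0.2254] [[-0.5961 -0.0388  0.802 ]
 [-0.0222  0.9992  0.0319]
 [-0.8026  0.0012 -0.5965]]
[-0.6698 -0.3507 -0.4117] [ -0.042   -3.1854 -40.5092   0.6914  -2.4609  -0.0671]
```

View pics/s1.png

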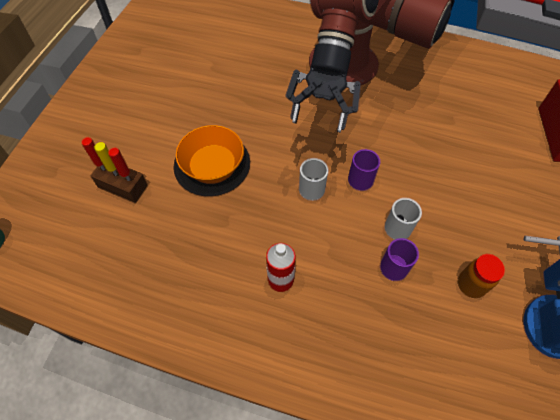

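```bash
cat >> h.py <<'E'
Ry=lambda a:R.from_rotvec([0,a,0]);Rz=lambda a:R.from_rotvec([0,0,a])
def fk(q,p):
    h,L2,L3,e,Lw,d=p   # chain: Rz j1, Ry j2, Ry j3, roll j4, Ry j5, roll j6
    A=Rz(q[0])*Ry(q[1]);o=np.array([0,0,h])+A.apply([0,d,L2])
    A=A*Ry(q[2]);o=o+A.apply([e,0,L3]);A=A*Rz(q[3])*Ry(q[4]);o=o+A.apply([0,0,Lw])
    return o,A*Rz(q[5])
E
python3 - <<'E'
from h import *
from scipy.optimize import least_squares
s=state()
D=[([-1.39,.053,1.6135,0,1.476,-.119],[.1845,-.597,.2305]),([-.9623,-.1283,1.6237,.0004,1.6434,-.6221],[.382,-.4183,.3319]),(s["joint_pos"],s["tool_pos"])]
f=lambda p:np.r_[np.concatenate([fk(q,p)[0]-t for q,t in D]),(p-np.array([.35,.4,.4,0,.25,.07]))*1e-3]
r=least_squares(f,[.35,.4,.4,0,.25,.07]);print(r.x,f(r.x)[:9])
o,A=fk(s["joint_pos"],r.x);B=q2R(s["tool_rot"]);print(A.as_matrix(),B.as_matrix())
E
```

```text
[0.2368 0.4263 0.6099 0.0945 0.2795 0.0742] [ 0.      0.      0.0002 -0.      0.     -0.0001  0.     -0.     -0.0001]
[[ 0.0389 -0.5951  0.8027]
 [-0.9992 -0.0225  0.0318]
 [-0.0009 -0.8034 -0.5955]] [[-0.5951 -0.0389  0.8027]
 [-0.0225  0.9992  0.0318]
 [-0.8034  0.0009 -0.5955]]
```

```bash
cat >> h.py <<'E'
from scipy.optimize import least_squares
PP=np.array([0.2368,0.4263,0.6099,0.0945,0.2795,0.0742])
LO=np.array([-3.01,-1.01,.06,-1.02,.09,-3.14]);HI=np.array([3.01,2.22,2.58,4.17,2.62,3.14])
def ik(p,T,q0=(-.1,-.6,2.3,0,.9,-1.7)):
    T=T*Rz(-np.pi/2)
    def f(q):
        o,A=fk(q,PP);return np.r_[(o-p)*5,(A.inv()*T).as_rotvec()]
    r=least_squares(f,np.clip(q0,LO+.02,HI-.02),bounds=(LO,HI))
    return r.x,np.linalg.norm(r.fun[:3])/5,np.linalg.norm(r.fun[3:])
E
cat > g.py <<'E'
from h import *
for n,c in[("c1",(.4755,.0275)),("c2",(.52,.253))]:
  th=np.arctan2(c[1],c[0])
  for a in(35,45,50,55,60):
    for dpsi in(-.8,-.4,-.2,0,.2,.4,.8,1.2):
      T=ori(th+dpsi,np.radians(a));t=T.apply([0,0,1])
      for z in(.055,):
        q,e1,e2=ik(np.r_[c,z]+.022*t,T,(th-.15,-.6,2.3,0,.9,-1.7))
        if e1<.001 and e2<.01: print(n,a,dpsi,q)
E
timeout 300 python3 g.py
```

```text
c1 45 -0.8 [ 0.2152 -0.2125  2.3702 -1.0097  0.7518  0.0772]
c1 45 -0.4 [ 0.0471 -0.4101  2.5126 -0.7681  0.3966 -0.5606]
c1 45 -0.2 [-0.0713 -0.4819  2.5571 -0.1783  0.2866 -1.3494]
c1 45 0 [-0.1972 -0.5092  2.5731  0.5378  0.3556 -2.2629]
c1 45 0.2 [-0.313  -0.4819  2.5571  0.8561  0.5303 -2.7794]
c1 45 0.4 [-0.4046 -0.4101  2.5126  0.9596  0.7151 -3.0835]
c1 50 -0.8 [ 0.179  -0.2314  2.3525 -0.85    0.7496 -0.0864]
c1 50 -0.4 [ 0.0276 -0.4028  2.4765 -0.546   0.4639 -0.7844]
c1 50 -0.2 [-0.0751 -0.4614  2.5138 -0.1125  0.3944 -1.4154]
c1 50 0 [-0.1833 -0.4831  2.5271  0.3685  0.4401 -2.0931]
c1 50 0.2 [-0.2837 -0.4614  2.5138  0.6636  0.5679 -2.5853]
c1 50 0.4 [-0.3653 -0.4028  2.4765  0.7969  0.7195 -2.9172]
c1 55 -0.8 [ 0.1419 -0.2403  2.3308 -0.6965  0.7635 -0.2423]
c1 55 -0.4 [ 0.0085 -0.3845  2.4365 -0.3919  0.5421 -0.9393]
c1 55 -0.2 [-0.0788 -0.4312  2.4674 -0.0764  0.4967 -1.4516]
c1 55 0 [-0.17   -0.4481  2.4782  0.2602  0.5276 -1.9845]
c1 55 0.2 [-0.2553 -0.4312  2.4674  0.5063  0.6195 -2.4273]
c1 55 0.4 [-0.3264 -0.3845  2.4365  0.6452  0.7391 -2.7636]
c1 60 -0.8 [ 0.10
[... 1207 characters left out ...]
-0.0793  2.1926 -0.4464  0.4901 -0.8703]
c2 55 -0.2 [ 0.3488 -0.109   2.2198 -0.1336  0.4254 -1.3703]
c2 55 0 [ 0.2796 -0.1194  2.2292  0.2349  0.4386 -1.9265]
c2 55 0.2 [ 0.2136 -0.109   2.2198  0.5103  0.5228 -2.3898]
c2 55 0.4 [ 0.1563 -0.0793  2.1926  0.6598  0.6439 -2.7267]
c2 60 -0.8 [ 0.4899  0.0218  2.0689 -0.5654  0.7658 -0.3766]
c2 60 -0.4 [ 0.4003 -0.0623  2.1514 -0.3168  0.5782 -0.9989]
c2 60 -0.2 [ 0.3447 -0.0866  2.1742 -0.0903  0.534  -1.4134]
c2 60 0 [ 0.287  -0.0951  2.182   0.1605  0.5428 -1.8525]
c2 60 0.2 [ 0.2317 -0.0866  2.1742  0.3697  0.6013 -2.2501]
c2 60 0.4 [ 0.183  -0.0623  2.1514  0.5076  0.6926 -2.5764]
c2 60 0.8 [ 0.1162  0.0218  2.0689  0.6114  0.9112 -3.0557]
```

```bash
cat > g2.py <<'E'
from h import *
bc=np.array([.4785,-.238]);th=np.arctan2(bc[1],bc[0])
def pour(a,psi,ap,phi,liptop,off=.022,zg=.055):
    T=ori(psi,np.radians(ap),np.radians(phi))
    u=ori(0,np.radians(a)).inv().apply([0,0,1]);U=T.apply(u)
    dn=np.array([0,0,-1])+U[2]*U;dn/=np.linalg.norm(dn)   # down, perpendicular to cup axis
    lip=U*(.085-zg)+dn*.029
    tcp=np.r_[liptop]-lip+off*T.apply([0,0,1])
    return tcp,T,U,lip
if __name__=="__main__":
  for a in(45,):
   for ap in(5,15,25):
    for phi in(-180,-150,150,180):
     for dpsi in(-.8,-.4,0,.4,.8):
      tcp,T,U,lip=pour(a,th+dpsi,ap,phi,[*bc,.105])
      if U[2]>-.3: continue
      best=None
      for q6 in(-1.5,1.5):
       for q4 in(0,.8):
        q,e1,e2=ik(tcp,T,(th-.15,-.3,2.2,q4,.5,q6))
        if best is None or e1+e2<best[1]+best[2]: best=(q,e1,e2)
      if best[1]<.003 and best[2]<.03: print(a,ap,phi,dpsi,"tilt",round(np.degrees(np.arcsin(-U[2]))),tcp,best[0])
E
time timeout 500 python3 g2.py
```

```text
45 5 -180 -0.4 tilt 40 [ 0.4956 -0.2579  0.1446] [-0.383  -0.1602  2.4911  3.8403  0.794  -2.0578]
45 5 -180 0 tilt 40 [ 0.502  -0.2497  0.1446] [-0.7263 -0.2747  2.58    2.7197  0.6902 -1.2608]
45 5 -180 0.4 tilt 40 [ 0.5047 -0.2396  0.1446] [-1.0115 -0.1602  2.4911  1.964   1.0701 -0.8338]
45 5 -180 0.8 tilt 40 [ 0.5033 -0.2293  0.1446] [-1.1144  0.0568  2.2869  1.5905  1.4255 -0.7691]
45 5 -150 -0.4 tilt 33 [ 0.4952 -0.2635  0.1438] [-0.4001 -0.1556  2.4894  3.8172  0.7885 -1.5182]
45 5 -150 0 tilt 33 [ 0.5038 -0.2549  0.1438] [-0.7373 -0.2641  2.5727  2.7043  0.6952 -0.7272]
45 5 -150 0.4 tilt 33 [ 0.5084 -0.2437  0.1438] [-1.0084 -0.1403  2.4767  1.9694  1.0701 -0.317 ]
45 5 -150 0.8 tilt 33 [ 0.5083 -0.2316  0.1438] [-1.1056  0.0699  2.275   1.5968  1.4193 -0.2469]
45 5 150 -0.4 tilt 33 [ 0.5011 -0.2584  0.1438] [-0.3779 -0.1403  2.4767  3.8431  0.8006 -2.5804]
45 5 150 0 tilt 33 [ 0.5073 -0.248   0.1438] [-0.7102 -0.2641  2.5727  2.7448  0.6871 -1.8032]
45 5 150 0.4 tilt 33 [ 0.5089 -0.236   0.1438] [-0.9937 -0.1556  2.4894  1.9805  1.0594 -1.3663]
45 5 150 0.8 tilt 33 [ 0.505
[... 1955 characters left out ...]
.5094 -0.2271  0.1394] [-1.0771 -0.0514  2.2874  1.4545  1.2899 -0.6282]
45 25 -180 0 tilt 20 [ 0.5127 -0.255   0.1332] [-0.6961 -0.4438  2.5047  1.768   0.2164 -0.3024]
45 25 -180 0.4 tilt 20 [ 0.5166 -0.2404  0.1332] [-0.9214 -0.3392  2.435   1.4703  0.7618 -0.3177]
45 25 -180 0.8 tilt 20 [ 0.5145 -0.2253  0.1332] [-1.0232 -0.13    2.2697  1.2911  1.1743 -0.4658]
45 25 180 0 tilt 20 [ 0.5127 -0.255   0.1332] [-0.6961 -0.4438  2.5047  1.768   0.2164 -0.3024]
45 25 180 0.4 tilt 20 [ 0.5166 -0.2404  0.1332] [-0.9214 -0.3392  2.435   1.4703  0.7618 -0.3177]
45 25 180 0.8 tilt 20 [ 0.5145 -0.2253  0.1332] [-1.0232 -0.13    2.2697  1.2911  1.1743 -0.4658]
real	0m1.731s
user	0m2.237s
sys	0m0.068s
```

```bash
python3 - <<'E'
from h import *
q=state()["joint_pos"]
for a in(45,48):
  T=ori(.06,np.radians(a));t=T.apply([0,0,1]);g=np.array([.4755,.0275,.062])+.022*t
  for dz in(.12,.06,0): print(a,dz,g+[0,0,dz],*ik(g+[0,0,dz],T,q))
T=ori(.06,np.radians(48));g=np.array([.4755,.0275,.062])+.022*T.apply([0,0,1])
b=go(g+[0,0,.12],.06,48);go(g,.06,48,base=b)
E
```

```text
45 0.12 [0.491  0.0284 0.1664] [-0.1986 -0.8138  2.5023  0.2829  0.7045 -1.9737] 2.032336391225973e-09 6.144077136740952e-09
45 0.06 [0.491  0.0284 0.1064] [-0.1986 -0.7049  2.5522  0.3511  0.5535 -2.0577] 5.077762179151908e-11 3.175573460648121e-10
45 0 [0.491  0.0284 0.0464] [-0.1986 -0.5333  2.5728  0.5115  0.3783 -2.2365] 3.5721597479356236e-11 1.764960550237016e-10
48 0.12 [0.4902 0.0284 0.1657] [-0.1901 -0.7786  2.4695  0.2458  0.7485 -1.9402] 5.34000197823921e-14 1.3865873330970127e-13
48 0.06 [0.4902 0.0284 0.1057] [-0.1901 -0.6763  2.5209  0.2975  0.6004 -2.0061] 1.9278862368767655e-12 3.212396369723874e-11
48 0 [0.4902 0.0284 0.0457] [-0.1901 -0.5172  2.5451  0.4103  0.4281 -2.1352] 1.1646631346397364e-11 6.688691780603016e-11
go [0.093 0.011 0.078] [-0.01   0.133 -0.01 ] rows 0.9791924641580209 1.076177297083413
go [0.161 0.    0.178] [0. 0. 0.] rows 1.9199999999999997 0.0
```

Request:
jog_arm:
  motion: "100 0.093 0.011 0.078 -0.01 0.133 -0.01; 100 0.093 0.011 0.078 -0.01 0.133 -0.01; 100 0.093 0.011 0.078 -0.01 0.133 -0.01; 100 0.093 0.011 0.078 -0.01 0.133 -0.01; 100 0.093 0.011 0.078 -0.01 0.133 -0.01"

```text
time: 3.98
tool_pos: [0.4916, 0.0284, 0.1708]
tool_rot: [0.362, -0.029, 0.932, 0.01]
contact_force: [-0.6, -0.4, -0.4]
gripper_width: 1.0
grasp_force: 0.0
```

```bash
python3 - <<'E'
from h import *
s=state();print(s["joint_pos"],s["tool_pos"],q2R(s["tool_rot"]).apply([0,0,1]),q2R(s["tool_rot"]).apply([0,1,0]))
F=np.mean([state()["contact_force"] for _ in range(20)],0);print(F,s["ft_torque"],s["joint_efforts"])
T=ori(.06,np.radians(48));g=np.array([.4755,.0275,.062])+.022*T.apply([0,0,1])
b=go(g+[0,0,.12],.06,48);go(g,.06,48)
print(fk(s["joint_pos"],PP)[0])
f=grab_frame("wrist")
P=world(f,np.ones((420,560),bool));c=(.4755,.0275)
q=P[(P[:,2]>.08)&(P[:,2]<.09)&(np.hypot(P[:,0]-c[0],P[:,1]-c[1])<.05)]
print(len(q));
if len(q)>5: print(cv2.minEnclosingCircle(q[:,:2].astype(np.float32)))
E
```

```text
[-0.189  -0.7839  2.4663  0.2448  0.748  -1.9391] [0.4916 0.0284 0.1708] [ 0.6743  0.0389 -0.7374] [-0.0603  0.9982 -0.0025]
[-0.5951 -0.3959 -0.4226] [-0.0043  0.3364 -0.0367] [  0.0161  -7.7051 -38.9926   0.5188  -1.9954   0.001 ]
go [0.009 0.    0.006] [-0.001  0.006  0.001] rows 0.08562764711767704 0.047613152550902045
go [0.171 0.001 0.183] [-0.001  0.006  0.001] rows 2.0029431993951574 0.047613152550902045
[0.4918 0.0284 0.1707]
2368
((0.4728507101535797, 0.027918079867959023), 0.033388856798410416)
```

Request:
jog_arm:
  motion: "100 0.05 0 0.05 0 0 0; 100 0.09 0 0.1 0 0.003 0; 100 0.13 0.001 0.142 0 0.006 0; 100 0.171 0.001 0.183 0 0.006 0; 100 0.171 0.001 0.183 0 0.006 0"

```text
time: 4.65
tool_pos: [0.4872, 0.0292, 0.0404]
tool_rot: [0.353, -0.028, 0.935, 0.011]
contact_force: [-0.2, 0.5, 0.6]
gripper_width: 1.0
grasp_force: 0.0
```

Request:
jog_arm:
  motion: "40 0 0 0 0 0 0; 40 0 0 0 0 0 0; 40 0 0 0 0 0 0; 40 0 0 0 0 0 0; 40 0 0 0 0 0 0"

```text
time: 5.28
tool_pos: [0.491, 0.0285, 0.0456]
tool_rot: [0.358, -0.029, 0.933, 0.01]
contact_force: [-4.9, -1.1, 6.9]
gripper_width: 0.77
grasp_force: 67.3
```

```bash
cat > hf.py <<'E'
from h import *
A=[]
for _ in range(8): grab_frame("wrist");A.append(np.r_[state()["contact_force"],state()["ft_torque"]])
s=state();print(np.mean(A,0),np.std(A,0),s["joint_efforts"],s["tool_pos"],s["gripper_width"],s["grasp_force"],s["time"])
E
python3 hf.py
```

```text
[-4.6519 -0.3187  8.0551  0.1376  0.0942  0.0546] [0.4187 0.5135 0.3849 0.0282 0.0332 0.0154] [  0.0275  -9.0007 -30.425    0.2804  -1.5133  -0.0509] [0.491  0.0285 0.0456] 0.7689086539973058 67.33463063836098 5.675
```

Request:
jog_arm:
  motion: "40 -0.02 0 -0.022 0 0 0; 40 -0.06 0 -0.066 0 0 0; 40 -0.1 0 -0.11 0 0 0; 40 -0.134 0 -0.148 0 0 0; 40 -0.134 0 -0.148 0 0 0"

```text
time: 6.3
tool_pos: [0.4912, 0.0288, 0.1458]
tool_rot: [0.358, -0.029, 0.933, 0.01]
contact_force: [-0.1, 1.0, -1.7]
gripper_width: 0.769
grasp_force: 67.3
```

```bash
python3 hf.py; python3 - <<'E'
from h import *
f=grab_frame("scene");cv2.imwrite("pics/s2.png",cv2.resize(f["color"][40:240,160:460,::-1],None,fx=2,fy=2))
E
```

```text
[-0.3111 -0.1583 -2.0137 -0.029   0.4959  0.0055] [0.5049 0.4878 0.5711 0.0315 0.0295 0.0158] [  0.0057  -9.2623 -39.3364   0.5708  -2.2071  -0.001 ] [0.4895 0.0291 0.1414] 0.7694373313349586 67.33040794730186 6.7
```

View pics/s2.png

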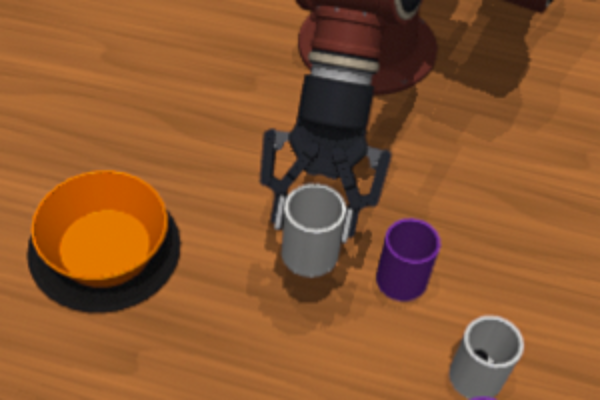

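```bash
sed -i 's/range(8)/range(30)/' hf.py; python3 hf.py
```

```text
[ 0.0175  0.1239 -1.7351 -0.015   0.4803 -0.0072] [0.4672 0.5097 0.6426 0.0289 0.0261 0.0334] [  0.0009  -9.2641 -39.4497   0.5718  -2.2186  -0.0003] [0.49   0.029  0.1428] 0.7672752917974904 67.32951119542122 8.25
```

Cup 1 hefts at about 1.75 N, so it is nylon. I'll put it back and heft the other.

Request:
jog_arm:
  motion: "40 0.04 0 0.044 0 0 0; 40 0.08 0 0.088 0 0 0; 40 0.11 0 0.122 0 0 0; 40 0.128 0 0.141 0 0 0; 40 0.132 0 0.146 0 0 0"

```text
time: 8.88
tool_pos: [0.4905, 0.0286, 0.0456]
tool_rot: [0.357, -0.028, 0.934, 0.01]
contact_force: [-3.8, -0.2, 5.3]
gripper_width: 0.77
grasp_force: 69.2
```

Request:
jog_arm:
  motion: "40 0 0 0 0 0 0; 70 0 0 0 0 0 0; 100 0 0 0 0 0 0; 100 0 0 0 0 0 0; 100 0 0 0 0 0 0"

```text
time: 9.5
tool_pos: [0.4891, 0.0289, 0.0443]
tool_rot: [0.356, -0.029, 0.934, 0.01]
contact_force: [-0.9, -0.8, -0.8]
gripper_width: 0.999
grasp_force: 0.0
```

Request:
jog_arm:
  motion: "100 0 0 0 0 0 0; 100 -0.04 0 -0.044 0 0 0; 100 -0.08 0 -0.088 0 0 0; 100 -0.132 0 -0.146 0 0 0; 100 -0.132 0 -0.146 0 0 0"

```text
time: 10.12
tool_pos: [0.4923, 0.0286, 0.1482]
tool_rot: [0.36, -0.029, 0.933, 0.009]
contact_force: [-0.3, -0.4, 0.9]
gripper_width: 0.996
grasp_force: 0.0
```

```bash
sed -i 's/range(30)/range(16)/' hf.py; python3 hf.py; python3 - <<'E'
from h import *
f=grab_frame("top");P=world(f,np.ones((420,560),bool))
for c in[(.475,.028),(.52,.253)]:
  q=P[(P[:,2]>.08)&(P[:,2]<.09)&(np.hypot(P[:,0]-c[0],P[:,1]-c[1])<.05)];print(len(q),cv2.minEnclosingCircle(q[:,:2].astype(np.float32)))
c=np.array([.5195,.2528])
th=.30
T=ori(th,np.radians(45));g=np.r_[c,.062]+.022*T.apply([0,0,1]);print(g)
s=state();q=s["joint_pos"]
for dz in(.12,.06,0):
  q,a,b=ik(g+[0,0,dz],T,q);print(q,a,b)
b=go([.49,.03,.2],.1,48)
b=go(g+[0,0,.14],th,45,base=b);b=go(g,th,45,base=b)
E
```

```text
[ 0.1279  0.0243 -0.0356 -0.0117  0.2926 -0.0016] [0.5708 0.4235 0.4839 0.0248 0.032  0.0339] [ -0.0011  -8.449  -38.1595   0.5027  -1.9496  -0.0002] [0.49   0.029  0.1428] 0.9968280392527532 0.0 10.925
97 ((0.475012868642807, 0.028409134596586227), 0.03255508095026016)
157 ((0.5200814604759216, 0.25406724214553833), 0.03347354009747505)
[0.5344 0.2574 0.0464]
[ 0.3353 -0.3981  2.2602 -0.0526  0.495  -1.4995] 7.187448555524032e-11 3.3159113720125735e-10
[ 0.3353 -0.2918  2.2942 -0.0719  0.3549 -1.4784] 4.4602346422395465e-14 3.914470291183458e-13
[ 0.3353 -0.1556  2.3076 -0.1224  0.2059 -1.426 ] 1.9414211899659964e-10 1.9958357316862778e-09
go [-0.076  0.002 -0.085] [-0.018 -0.004 -0.019] rows 0.913777528024898 0.21271625596869023
go [-0.081  0.444  0.11 ] [-0.092 -0.035 -0.097] rows 3.7132830601399456 1.1069233706673636
go [0.198 0.    0.198] [0. 0. 0.] rows 2.2400000000000007 0.0
```

Request:
jog_arm:
  motion: "100 -0.076 0.002 -0.085 -0.018 -0.004 -0.019; 100 -0.076 0.002 -0.085 -0.018 -0.004 -0.019; 100 -0.09 0.1 -0.07 -0.018 -0.004 -0.019; 100 -0.1 0.2 -0.05 -0.018 -0.004 -0.019; 100 -0.1 0.25 -0.05 -0.018 -0.004 -0.019"

```text
time: 11.6
tool_pos: [0.5026, 0.1573, 0.1935]
tool_rot: [0.358, -0.048, 0.933, 0.018]
contact_force: [0.4, -0.2, -0.2]
gripper_width: 1.0
grasp_force: 0.0
```

```bash
python3 - <<'E'
from h import *
T=ori(.3,np.radians(45));g=np.array([.5195,.2528,.062])+.022*T.apply([0,0,1])
b=go(g+[0,0,.1],.3,45)
E
```

```text
go [0.001 0.193 0.126] [-0.091 -0.035 -0.096] rows 1.8408620503110704 1.096466671360373
```

Request:
jog_arm:
  motion: "100 0.001 0.1 0.06 -0.05 -0.02 -0.05; 100 0.001 0.193 0.126 -0.091 -0.035 -0.096; 100 0.001 0.193 0.126 -0.091 -0.035 -0.096; 100 0.001 0.193 0.126 -0.091 -0.035 -0.096; 100 0.001 0.193 0.126 -0.091 -0.035 -0.096"

```text
time: 12.22
tool_pos: [0.5357, 0.2548, 0.1494]
tool_rot: [0.38, -0.137, 0.913, 0.057]
contact_force: [-0.0, 0.4, -0.2]
gripper_width: 1.005
grasp_force: 0.0
```

```bash
python3 - <<'E'
from h import *
f=grab_frame("wrist");P=world(f,np.ones((420,560),bool));c=(.52,.253)
q=P[(P[:,2]>.08)&(P[:,2]<.09)&(np.hypot(P[:,0]-c[0],P[:,1]-c[1])<.045)];print(len(q),cv2.minEnclosingCircle(q[:,:2].astype(np.float32)))
T=ori(.3,np.radians(45));g=np.array([.5195,.2528,.062])+.022*T.apply([0,0,1])
b=go(g,.3,45)
E
```

```text
2747 ((0.5171986222267151, 0.25272971391677856), 0.03332071378827095)
go [0.147 0.006 0.144] [-0.002  0.003 -0.001] rows 1.651127850984475 0.02838375704822287
```

Request:
jog_arm:
  motion: "100 0.04 0.003 0.04 0 0 0; 100 0.08 0.006 0.078 0 0 0; 100 0.12 0.006 0.117 0 0 0; 100 0.147 0.006 0.144 0 0 0; 100 0.147 0.006 0.144 0 0 0"

```text
time: 12.9
tool_pos: [0.5327, 0.2569, 0.0438]
tool_rot: [0.378, -0.137, 0.914, 0.056]
contact_force: [-0.7, -0.7, 0.1]
gripper_width: 0.998
grasp_force: 0.0
```

Request:
jog_arm:
  motion: "40 0 0 0 0 0 0; 40 0 0 0 0 0 0; 40 0 0 0 0 0 0; 40 0 0 0 0 0 0; 40 0 0 0 0 0 0"

```text
time: 13.52
tool_pos: [0.5351, 0.2582, 0.0473]
tool_rot: [0.381, -0.137, 0.913, 0.057]
contact_force: [-2.8, -4.5, 7.6]
gripper_width: 0.76
grasp_force: 67.4
```

Request:
jog_arm:
  motion: "40 -0.02 0 -0.02 0 0 0; 40 -0.06 0 -0.06 0 0 0; 40 -0.1 0 -0.1 0 0 0; 40 -0.15 0 -0.15 0 0 0; 40 -0.15 0 -0.15 0 0 0"

```text
time: 14.15
tool_pos: [0.5347, 0.2586, 0.155]
tool_rot: [0.382, -0.137, 0.912, 0.057]
contact_force: [0.4, 0.4, -2.6]
gripper_width: 0.762
grasp_force: 67.5
```

```bash
python3 hf.py;python3 - <<'E'
from h import *
s=state();r=q2R(s["tool_rot"]);print(s["joint_pos"],r.as_matrix())
f=grab_frame("wrist");cv2.imwrite("pics/w1.png",f["color"][:,:,::-1])
E
```

```text
[-0.2128 -0.113  -2.9187 -0.1992  0.6143 -0.0101] [0.5471 0.4895 0.4361 0.0295 0.0373 0.0372] [ -0.0025 -21.6215 -38.1479  -0.106   -2.7481   0.0006] [0.5332 0.2579 0.1506] 0.7627072299626863 67.44455136358738 14.95
[ 0.3386 -0.3738  2.2722 -0.0653  0.4583 -1.4841] [[-0.6752 -0.2939  0.6765]
 [-0.208   0.9559  0.2076]
 [-0.7077 -0.0005 -0.7065]]
```

View pics/w1.png

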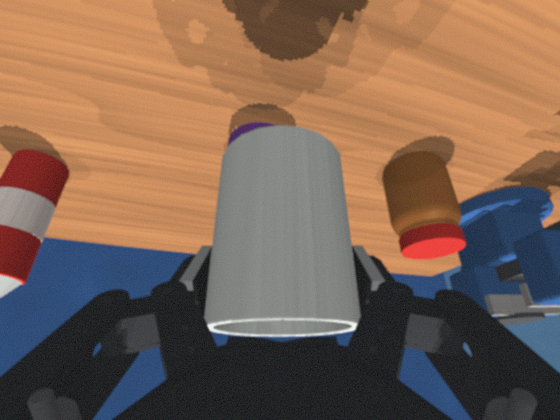

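```bash
cat > plan.py <<'E'
from g2 import *
ZG=.062
def wp(phi):
    s=np.clip(phi/120,0,1);psi=-.3+.24*s;ap=45-35*s
    def P(ph,psi,ap):
        T=ori(psi,np.radians(ap),np.radians(ph));u=ori(0,np.radians(45)).inv().apply([0,0,1]);U=T.apply(u)
        h=U[:2]/np.linalg.norm(U[:2]);tcp,T,U,lip=pour(45,psi,ap,ph,[*(bc-.03*h),.095],zg=ZG)
        return tcp,T,U,lip
    if phi>=90: tcp,T,U,lip=P(phi,psi,ap)
    else:
        t9,T9,_,_=P(90,-.12,45-35*.75);gp=t9-.022*T9.apply([0,0,1]);gp[2]+=.03*(1-phi/90)
        T=ori(psi,np.radians(ap),np.radians(phi));tcp=gp+.022*T.apply([0,0,1]);U=T.apply(ori(0,np.pi/4).inv().apply([0,0,1]))
    return tcp,T,U
if __name__=="__main__":
    q=state()["joint_pos"]
    seq=[(np.array([.52,.13,.19]),ori(.1,np.pi/4),None),(np.array([.52,0,.19]),ori(-.1,np.pi/4),None),(np.array([.5,-.12,.19]),ori(-.2,np.pi/4),None)]
    for tcp,T,_ in seq: q,a,b=ik(tcp,T,q);print(tcp,q,round(a,4),round(b,4))
    for phi in range(0,191,15):
        tcp,T,U=wp(phi);q0=q;q,a,b=ik(tcp,T,q)
        z=[ (tcp-T.apply([0,0,k]))[2] for k in(.1,.2)]
        print(phi,"tilt",round(np.degrees(np.arccos(U[2])),1),tcp,q,round(a,4),round(b,4),"maxdq",abs(q-q0).max().round(2))
E
python3 plan.py
```

```text
[0.52 0.13 0.19] [ 0.1097 -0.6353  2.3692 -0.0118  0.6223 -1.5543] 0.0 0.0
[0.52 0.   0.19] [-0.1702 -0.7074  2.4089  0.0812  0.6576 -1.6848] 0.0 0.0
[ 0.5  -0.12  0.19] [-0.4942 -0.7383  2.4251  0.3174  0.7166 -2.0247] 0.0 0.0
0 tilt 0.0 [ 0.5388 -0.2049  0.1325] [-0.5934 -0.4055  2.3273  0.4427  0.4976 -2.176 ] 0.0 0.0 maxdq 0.33
15 tilt 11.8 [ 0.54   -0.2048  0.1287] [-0.6196 -0.4112  2.3675  0.6597  0.4381 -2.1544] 0.0 0.0 maxdq 0.22
30 tilt 24.2 [ 0.5411 -0.2045  0.125 ] [-0.6483 -0.4058  2.4028  0.943   0.4068 -2.1996] 0.0 0.0 maxdq 0.28
45 tilt 37.1 [ 0.5422 -0.2042  0.1214] [-0.6788 -0.3873  2.4322  1.2584  0.415  -2.2782] 0.0 0.0 maxdq 0.32
60 tilt 50.2 [ 0.5431 -0.2038  0.1179] [-0.7103 -0.3539  2.4545  1.5446  0.4654 -2.3295] 0.0 0.0 maxdq 0.29
75 tilt 63.5 [ 0.5439 -0.2034  0.1144] [-0.7419 -0.3044  2.4685  1.7653  0.5504 -2.3179] 0.0 0.0 maxdq 0.22
90 tilt 76.9 [ 0.5446 -0.2028  0.1109] [-0.7727 -0.239   2.4736  1.9213  0.6591 -2.245 ] 0.0 0.0 maxdq 0.16
105 tilt 90.1 [ 0.5415 -0.2074  0.1186] [-0.821  -0.2001  2.4744  1.9758  0.7805 -2.0709] 0.0 0.0 maxdq 0.17
120 tilt 103.0 [ 0.5375 -0.2127  0.1246] [-0.8696 -0.1454  2.4677  2.0122  0.9086 -1.8827] 0.0 0.0 maxdq 0.19
135 tilt 111.7 [ 0.5356 -0.2195  0.1266] [-0.8877 -0.1447  2.4619  1.992   0.9184 -1.608 ] 0.0 0.0 maxdq 0.27
150 tilt 118.7 [ 0.5341 -0.2267  0.1277] [-0.9052 -0.1388  2.4542  1.975   0.9295 -1.3377] 0.0 0.0 maxdq 0.27
165 tilt 123.4 [ 0.533 -0.234  0.128] [-0.9216 -0.1292  2.445   1.9608  0.9408 -1.0706] 0.0 0.0 maxdq 0.27
180 tilt 125.0 [ 0.5323 -0.2412  0.1281] [-0.9363 -0.1174  2.4346  1.9488  0.9513 -0.8054] 0.0 0.0 maxdq 0.27
```

```bash
cat > plan.py <<'E'
from g2 import *
ZG=.062;PS=-.06
def wp2(ap,lz=.105,off=.03):
    h=-np.array([np.cos(PS),np.sin(PS)]);tcp,T,U,lip=pour(45,PS,ap,180,[*(bc-off*h),lz],zg=ZG);return tcp,T,U
def wp1(phi):
    s=phi/180;t9,T9,_=wp2(45);gp=t9-.022*T9.apply([0,0,1]);gp[2]=max(gp[2],.155)
    if phi>150: gp[2]+=(t9-.022*T9.apply([0,0,1])-gp)[2]*(phi-150)/30
    T=ori(-.3+(PS+.3)*s,np.pi/4,np.radians(phi))
    return gp+.022*T.apply([0,0,1]),T,T.apply(ori(0,np.pi/4).inv().apply([0,0,1]))
if __name__=="__main__":
    q=state()["joint_pos"]
    q=ik(np.array([.5,-.12,.19]),ori(-.2,np.pi/4),ik(np.array([.52,0,.19]),ori(-.1,np.pi/4),q)[0])[0]
    for k,l in((wp1,range(0,181,20)),(wp2,(45,35,30,25,20,15,10,5,0))):
      for phi in l:
        tcp,T,U=k(phi);q0=q;q,a,b=ik(tcp,T,q)
        print(phi,"tilt",round(np.degrees(np.arccos(U[2])),1),tcp,q,round(a,4),round(b,4),"maxdq",abs(q-q0).max().round(2))
    b=go([.52,.02,.2],-.1,45);tcp,T,U=wp1(0);b=go(tcp+[0,0,.02],-.3,45,base=b)
E
python3 plan.py
```

```text
0 tilt 0.0 [ 0.5463 -0.2458  0.1394] [-0.6677 -0.3387  2.2667  0.5321  0.5248 -2.308 ] 0.0 0.0 maxdq 0.4
20 tilt 14.1 [ 0.5464 -0.2454  0.1394] [-0.679  -0.3356  2.2645  0.5708  0.5427 -2.0193] 0.0 0.0 maxdq 0.29
40 tilt 28.0 [ 0.5465 -0.245   0.1394] [-0.6901 -0.332   2.2618  0.6062  0.5616 -1.7273] 0.0 0.0 maxdq 0.29
60 tilt 41.4 [ 0.5466 -0.2446  0.1394] [-0.701  -0.3278  2.2587  0.6384  0.5812 -1.4322] 0.0 0.0 maxdq 0.3
80 tilt 54.1 [ 0.5467 -0.2442  0.1394] [-0.7116 -0.3231  2.2552  0.6676  0.6015 -1.1342] 0.0 0.0 maxdq 0.3
100 tilt 65.6 [ 0.5467 -0.2438  0.1394] [-0.722  -0.3179  2.2513  0.694   0.6223 -0.8334] 0.0 0.0 maxdq 0.3
120 tilt 75.5 [ 0.5468 -0.2433  0.1394] [-0.7321 -0.3122  2.2469  0.7178  0.6435 -0.5301] 0.0 0.0 maxdq 0.3
140 tilt 83.3 [ 0.5469 -0.2429  0.1394] [-0.7419 -0.306   2.2423  0.7392  0.665  -0.2244] 0.0 0.0 maxdq 0.31
160 tilt 88.3 [ 0.5469 -0.2425  0.1324] [-0.7514 -0.2872  2.241   0.7721  0.6754  0.0659] 0.0 0.0 maxdq 0.29
180 tilt 90.0 [ 0.5469 -0.2421  0.1184] [-0.7605 -0.2548  2.2422  0.8171  0.6753  0.3394] 0.0 0.0 maxdq 0.27
45 tilt 90.0 [ 0.5469 
[... 427 characters left out ...]
 0.5377 -0.2416  0.1335] [-0.8965 -0.2426  2.4115  1.6736  0.7771 -0.5059] 0.0 0.0 maxdq 0.16
15 tilt 120.0 [ 0.5351 -0.2414  0.1359] [-0.9181 -0.2041  2.4288  1.8107  0.8516 -0.6465] 0.0 0.0 maxdq 0.14
10 tilt 125.0 [ 0.5323 -0.2412  0.1381] [-0.9363 -0.1521  2.4386  1.9281  0.9403 -0.7701] 0.0 0.0 maxdq 0.12
5 tilt 130.0 [ 0.5293 -0.2411  0.1401] [-0.9507 -0.0874  2.4407  2.0268  1.0406 -0.8774] 0.0 0.0 maxdq 0.11
0 tilt 135.0 [ 0.5262 -0.2409  0.1418] [-0.9608 -0.012   2.4349  2.1086  1.1496 -0.9699] 0.0 0.0 maxdq 0.11
go [ 0.047 -0.447 -0.186] [0.188 0.001 0.188] rows 3.892552903918144 2.1326783230405844
go [-0.017 -0.524  0.132] [0.094 0.    0.094] rows 4.32211041095221 1.07094914977724
```

The second cup hefts at about 2.9 N, so it is steel. I'll carry it to the bowl.

Request:
jog_arm:
  motion: "40 0.01 -0.03 -0.09 0.03 0 0.03; 40 0.02 -0.12 -0.17 0.07 0 0.07; 40 0.03 -0.23 -0.186 0.11 0 0.11; 40 0.04 -0.33 -0.186 0.15 0.001 0.15; 40 0.047 -0.4 -0.186 0.188 0.001 0.188"

```text
time: 15.62
tool_pos: [0.5134, 0.0404, 0.2004]
tool_rot: [0.383, 0.048, 0.922, -0.02]
contact_force: [0.2, 0.3, -3.3]
gripper_width: 0.764
grasp_force: 68.7
```

```bash
python3 - <<'E'
from plan import *
tcp,T,U=wp1(0);b=go(tcp+[0,0,.02],-.3,45)
b=go(tcp,-.3,45,base=b)
for p in(45,90,135,180):
    for k in range(5):
        x,T2,_=wp1(p-45+9*(k+1)); psi=-.3+(PS+.3)*(p-45+9*(k+1))/180; n=go(x,psi,45,p-45+9*(k+1),base=b)
    b=n
E
```

```text
go [-0.03  -0.562  0.147] [0.092 0.001 0.092] rows 4.654705426167802 1.0440888723537154
go [0.028 0.    0.028] [0. 0. 0.] rows 0.3199999999999999 0.0
go [ 0.  0. -0.] [-0.006  0.     0.099] rows 0.0029868011228497797 0.7969785470557138
go [ 0.     0.001 -0.   ] [-0.011  0.002  0.198] rows 0.00597349472118177 1.593941089256771
go [ 0.     0.001 -0.   ] [-0.017  0.004  0.297] rows 0.008959973274349057 2.3908715166567593
go [ 0.     0.001 -0.   ] [-0.022  0.007  0.396] rows 0.011946129269446097 3.1877535067976077
go [ 0.     0.002 -0.   ] [-0.027  0.011  0.495] rows 0.014931855205180063 3.9845704125404398
go [ 0.  0. -0.] [-0.004  0.004  0.099] rows 0.002986801122849808 0.7969785470557134
go [ 0.001  0.001 -0.   ] [-0.007  0.009  0.198] rows 0.005973494721181903 1.593941089256771
go [ 0.001  0.001 -0.   ] [-0.009  0.015  0.297] rows 0.008959973274349553 2.39087151665676
go [ 0.001  0.001 -0.   ] [-0.01   0.02   0.396] rows 0.011946129269446085 3.1877535067976086
go [ 0.001  0.001 -0.   ] [-0.011  0.027  0.495] rows 0.014931855205180207 3.984570412540439
go [ 0. -0. -0.] [0.    0.006 0.0
[... 154 characters left out ...]
.    -0.   ] [0.004 0.017 0.297] rows 0.008959973274349385 2.39087151665676
go [ 0.001 -0.    -0.   ] [0.007 0.022 0.396] rows 0.011946129269446201 3.1877535067976086
go [ 0.002 -0.    -0.   ] [0.011 0.027 0.495] rows 0.014931855205180004 3.9845704125404398
go [ 0. -0. -0.] [0.004 0.004 0.099] rows 0.0029868011228498465 0.7969785470557158
go [-0.002 -0.003  0.003] [0.009 0.007 0.198] rows 0.03412686096294207 1.5939410892567702
go [-0.008 -0.009  0.012] [0.015 0.009 0.297] rows 0.13469833377245993 2.3908715166567593
go [-0.014 -0.016  0.021] [0.02  0.01  0.396] rows 0.23550318470144366 3.1877535067976086
go [-0.02  -0.022  0.03 ] [0.027 0.011 0.495] rows 0.33633162250949344 3.9845704125404415
```

Request:
jog_arm:
  motion: "40 -0.005 -0.09 0.0 0.01 0 0.01; 40 -0.01 -0.2 0.03 0.03 0 0.03; 40 -0.018 -0.31 0.07 0.05 0 0.05; 40 -0.024 -0.42 0.11 0.07 0 0.07; 40 -0.028 -0.51 0.135 0.085 0 0.085"

```text
time: 16.25
tool_pos: [0.5447, -0.2195, 0.1616]
tool_rot: [0.379, 0.13, 0.915, -0.055]
contact_force: [0.8, 1.2, -2.3]
gripper_width: 0.764
grasp_force: 68.7
```

```bash
python3 - <<'E'
from plan import *
tcp,T,U=wp1(0);b=go(tcp,-.3,45)
E
```

```text
go [ 0.019 -0.049  0.044] [ 0.007 -0.     0.008] rows 0.5501871562931716 0.08884401022958925
```

Request:
jog_arm:
  motion: "40 0.008 -0.02 0.018 0.003 0 0.004; 40 0.015 -0.04 0.035 0.007 0 0.008; 40 0.019 -0.049 0.044 0.007 0 0.008; 40 0.019 -0.049 0.044 0.007 0 0.008; 40 0.019 -0.049 0.044 0.007 0 0.008"

```text
time: 16.88
tool_pos: [0.5468, -0.2426, 0.1403]
tool_rot: [0.379, 0.136, 0.914, -0.056]
contact_force: [0.6, 0.2, -2.3]
gripper_width: 0.765
grasp_force: 68.7
```

Request:
jog_arm:
  motion: "40 0 0 0 -0.006 0 0.099; 40 0 0.001 0 -0.011 0.002 0.198; 40 0 0.001 0 -0.017 0.004 0.297; 40 0 0.001 0 -0.022 0.007 0.396; 40 0 0.002 0 -0.027 0.011 0.495"

```text
time: 17.5
tool_pos: [0.5472, -0.2417, 0.1406]
tool_rot: [0.369, 0.453, 0.805, 0.105]
contact_force: [-0.1, 0.1, -3.0]
gripper_width: 0.761
grasp_force: 68.8
```

Request:
jog_arm:
  motion: "40 0 0 0 -0.004 0.004 0.099; 40 0.001 0.001 0 -0.007 0.009 0.198; 40 0.001 0.001 0 -0.009 0.015 0.297; 40 0.001 0.001 0 -0.01 0.02 0.396; 40 0.001 0.001 0 -0.011 0.027 0.495"

```text
time: 18.12
tool_pos: [0.5474, -0.241, 0.1406]
tool_rot: [0.293, 0.709, 0.592, 0.247]
contact_force: [0.7, 0.4, -2.8]
gripper_width: 0.76
grasp_force: 68.9
```

```bash
python3 - <<'E'
from plan import *
s=state();print(s["joint_pos"],s["contact_force"])
tcp,T,U=wp1(90);b=go(tcp,-.18,45,90)
tcp,T,U=wp1(135);b=go(tcp,-.12,45,135);tcp,T,U=wp1(180);b=go(tcp,-.06,45,180,base=b)
f=grab_frame("scene");cv2.imwrite("pics/s3.png",cv2.resize(f["color"][20:270,120:440,::-1],None,fx=2,fy=2))
E
```

```text
[-0.7124 -0.3228  2.2534  0.6805  0.6133 -0.9792] [ 0.6922  0.3737 -2.7802]
go [-0.006 -0.002  0.001] [ 0.    -0.002 -0.   ] rows 0.051556782102368526 0.01871070655847148
go [-0.004 -0.002  0.001] [0.011 0.024 0.495] rows 0.037987779561985346 3.9810216413754675
go [-0.02  -0.022  0.03 ] [0.027 0.011 0.495] rows 0.33633162250949344 3.984570412540441
```

View pics/s3.png

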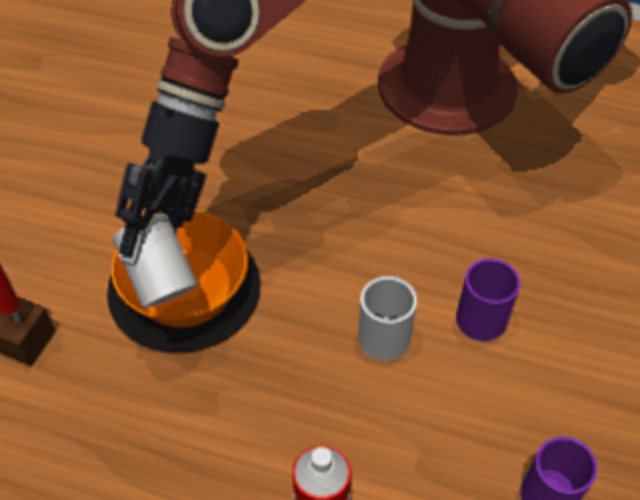

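Request:
jog_arm:
  motion: "40 0 0 0 0 0.006 0.099; 40 0.001 0 0 0.002 0.011 0.198; 40 0.001 0 0 0.004 0.017 0.297; 40 0 0 0 0.007 0.022 0.396; 40 -0.002 0 0 0.011 0.025 0.495"

```text
time: 18.8
tool_pos: [0.5471, -0.2421, 0.1404]
tool_rot: [0.167, 0.873, 0.303, 0.344]
contact_force: [-0.3, 0.5, -4.0]
gripper_width: 0.762
grasp_force: 68.9
```

Request:
jog_arm:
  motion: "40 0 0 0 0.004 0.004 0.099; 40 -0.002 -0.003 0.003 0.009 0.007 0.198; 40 -0.008 -0.009 0.012 0.015 0.009 0.297; 40 -0.014 -0.016 0.021 0.02 0.01 0.396; 40 -0.02 -0.022 0.03 0.027 0.011 0.495"

```text
time: 19.42
tool_pos: [0.5473, -0.2415, 0.1191]
tool_rot: [0.011, 0.924, -0.027, 0.382]
contact_force: [0.3, -1.0, -2.6]
gripper_width: 0.761
grasp_force: 68.9
```

```bash
python3 - <<'E'
from plan import *
s=state();print(s["joint_pos"],s["contact_force"])
b=None
for l in((40,35,30,27,24),(21,18,15,12,10),(8,5,3,0)):
    for ap in l:
        tcp,T,U=wp2(ap); n=go(tcp,PS,ap,180,base=b)
        if b is None: b0=s["tool_pos"],q2R(s["tool_rot"])
    b=n
E
```

```text
[-0.759  -0.2537  2.2402  0.8145  0.6762  0.341 ] [ 0.3468 -0.9813 -2.63  ]
go [ 0.001  0.001 -0.006] [-0.001  0.059  0.001] rows 0.05153188399096175 0.4731646313864773
go [ 0.004  0.001 -0.013] [-0.001  0.117  0.001] rows 0.10788802128360825 0.9403807294317134
go [ 0.005  0.001 -0.02 ] [-0.001  0.175  0.001] rows 0.16466241034876056 1.4076456407914961
go [ 0.006  0.001 -0.024] [-0.001  0.21   0.001] rows 0.19866072840531523 1.6880111549486956
go [ 0.006  0.001 -0.028] [-0.001  0.245  0.001] rows 0.23254976641168096 1.9683790221643278
go [ 0.002  0.    -0.004] [0.    0.035 0.   ] rows 0.03420416318357113 0.28037383177570185
go [ 0.003 -0.    -0.008] [-0.    0.07  0.  ] rows 0.06838488454223032 0.560747663551402
go [ 0.005  0.    -0.012] [-0.     0.105  0.   ] rows 0.10251873831692668 0.8411214953271032
go [ 0.006 -0.    -0.016] [-0.    0.14  0.  ] rows 0.1365823308693062 1.121495327102804
go [ 0.006  0.    -0.019] [-0.     0.163 -0.   ] rows 0.15924082745926915 1.308411214953271
go [ 0.001 -0.    -0.003] [-0.     0.023  0.   ] rows 0.02280422265827291 0.18691588785046806
go [ 0.003 -0.    -0.007] [-0.     0.058  0.   ] rows 0.05699536194456118 0.4672897196261688
go [ 0.004 -0.    -0.009] [-0.     0.081  0.   ] rows 0.07976919936617773 0.6542056074766364
go [ 0.005 -0.    -0.013] [-0.     0.116  0.   ] rows 0.11388222997825777 0.9345794392523367
```

Request:
jog_arm:
  motion: "40 0.001 0.001 -0.006 0 0.059 0; 40 0.004 0.001 -0.013 0 0.117 0; 40 0.005 0.001 -0.02 0 0.175 0; 40 0.006 0.001 -0.024 0 0.21 0; 40 0.006 0.001 -0.028 0 0.245 0"

```text
time: 20.05
tool_pos: [0.5395, -0.2421, 0.1317]
tool_rot: [0.018, 0.838, -0.022, 0.545]
contact_force: [0.6, 0.1, -1.3]
gripper_width: 0.761
grasp_force: 69.6
```

Request:
jog_arm:
  motion: "40 0.002 0 -0.004 0 0.035 0; 40 0.003 0 -0.008 0 0.07 0; 40 0.005 0 -0.012 0 0.105 0; 40 0.006 0 -0.016 0 0.14 0; 40 0.006 0 -0.019 0 0.163 0"

```text
time: 20.68
tool_pos: [0.5322, -0.2418, 0.1381]
tool_rot: [0.02, 0.766, -0.02, 0.643]
contact_force: [0.3, -0.7, -1.1]
gripper_width: 0.764
grasp_force: 69.6
```

Request:
jog_arm:
  motion: "40 0.001 0 -0.003 0 0.023 0; 40 0.003 0 -0.007 0 0.058 0; 40 0.004 0 -0.009 0 0.081 0; 40 0.005 0 -0.013 0 0.116 0; 40 0.005 0 -0.013 0 0.116 0"

```text
time: 21.3
tool_pos: [0.5262, -0.2412, 0.1405]
tool_rot: [0.021, 0.708, -0.019, 0.706]
contact_force: [-0.3, 0.5, -0.1]
gripper_width: 0.761
grasp_force: 69.6
```

```bash
sed -i 's/range(16)/range(8)/' hf.py; python3 hf.py; python3 - <<'E'
from h import *
a=grab_frame("top")["color"][190:320,290:450,::-1];b=grab_frame("scene")["color"][100:230,150:310,::-1]
cv2.imwrite("pics/s4.png",cv2.resize(np.hstack([a,b]),None,fx=2.5,fy=2.5))
E
```

```text
[ 0.0209 -0.0285 -1.0615  0.0388  0.6918  0.0057] [0.6332 0.4732 0.427  0.0306 0.0204 0.0313] [  0.0114 -22.6657 -22.9235   1.8091   2.8816   0.0007] [ 0.526  -0.2411  0.1414] 0.7622045173841266 69.6257010474801 21.7
```

View pics/s4.png

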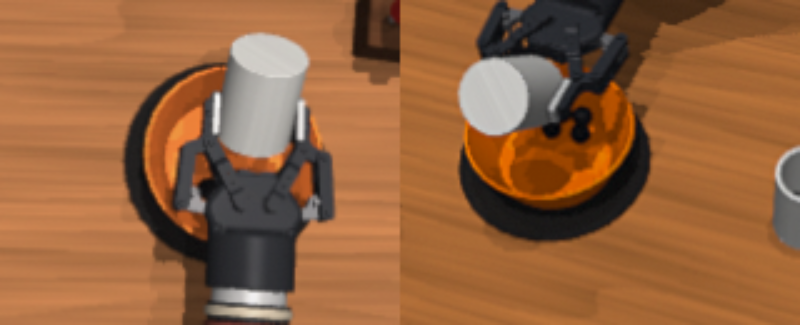

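Net weight is now about 108 g, so the cup is empty. The scene half of the picture shows the balls in the bowl around (565,125). Next I'll return the cup upright to its old spot.

```bash
python3 - <<'E'
from plan import *
s=state();q=s["joint_pos"]
T=ori(.3,np.pi/4);g=np.array([.5195,.2528,.062])+.022*T.apply([0,0,1])
tgt=[([.53,-.23,.22],-.06,45,180),([.54,-.16,.24],-.12,45,132),([.54,-.03,.24],-.06,45,84),([.54,.1,.23],.1,45,38),([.535,.22,.18],.25,45,0),(g+[0,0,.05],.3,45,0),(g+[0,0,.001],.3,45,0)]
b=None
for p,psi,a,r in tgt:
    q,e,f=ik(np.array(p),ori(psi,np.radians(a),np.radians(r)),q);print(q,round(e,4),round(f,4));b=go(p,psi,a,r,base=b)
E
```

```text
[-0.7679 -0.4706  2.2162  0.6515  0.8606  0.5651] 0.0 0.0
go [ 0.158 -0.022  0.007] [-0.002 -0.523  0.002] rows 1.2749876228797088 4.201059976135728
[-0.5796 -0.5843  2.2548  0.4554  0.794   0.0658] 0.0 0.0
go [ 0.036 -0.141 -0.02 ] [-0.027 -0.012 -0.53 ] rows 1.175755076535926 4.264496549801883
[-0.2708 -0.6802  2.3105  0.219   0.7492 -0.4165] 0.0 0.0
go [ 0.177 -0.189 -0.022] [ 0.009  0.028 -0.587] rows 2.08 4.718311576124912
[ 0.0176 -0.6368  2.3025  0.0911  0.6941 -1.0359] 0.0 0.0
go [0.261 0.002 0.003] [-0.038  0.068 -0.61 ] rows 2.0861447696648483 4.940127721822046
[ 0.2676 -0.4678  2.2837 -0.0241  0.5405 -1.5377] 0.0 0.0
go [0.196 0.152 0.081] [-0.069  0.024 -0.512] rows 2.0815378930012303 4.156887735790883
[ 0.3353 -0.2711  2.298  -0.077   0.3306 -1.473 ] 0.0 0.0
go [0.106 0.073 0.13 ] [-0.024 -0.    -0.024] rows 1.4647318685955975 0.26773728744430997
[ 0.3353 -0.1581  2.3076 -0.1209  0.2085 -1.4275] 0.0 0.0
go [0.069 0.    0.069] [0. 0. 0.] rows 0.7840000000000001 0.0
```

Request:
jog_arm:
  motion: "40 0.158 -0.022 0.007 0 -0.12 0; 40 0.158 -0.022 0.007 0 -0.24 0; 40 0.158 -0.022 0.007 0 -0.36 0; 40 0.158 -0.022 0.007 0 -0.46 0; 40 0.158 -0.022 0.007 0 -0.523 0"

```text
time: 22.42
tool_pos: [0.5302, -0.2281, 0.2192]
tool_rot: [0.004, 0.9, -0.02, 0.436]
contact_force: [-0.1, 0.7, -1.4]
gripper_width: 0.763
grasp_force: 69.5
```

Request:
jog_arm:
  motion: "40 0.036 -0.141 -0.02 -0.005 -0.002 -0.11; 40 0.036 -0.141 -0.02 -0.01 -0.005 -0.22; 40 0.036 -0.141 -0.02 -0.016 -0.007 -0.33; 40 0.036 -0.141 -0.02 -0.022 -0.01 -0.44; 40 0.036 -0.141 -0.02 -0.027 -0.012 -0.53"

```text
time: 23.05
tool_pos: [0.5365, -0.1573, 0.239]
tool_rot: [0.191, 0.839, 0.323, 0.394]
contact_force: [-0.3, -0.1, -1.0]
gripper_width: 0.761
grasp_force: 69.6
```

Request:
jog_arm:
  motion: "40 0.035 -0.038 -0.004 0.002 0.006 -0.118; 40 0.07 -0.075 -0.009 0.004 0.011 -0.235; 40 0.106 -0.113 -0.013 0.005 0.017 -0.352; 40 0.142 -0.151 -0.018 0.007 0.022 -0.47; 40 0.177 -0.189 -0.022 0.009 0.028 -0.587"

```text
time: 23.68
tool_pos: [0.5336, -0.027, 0.2392]
tool_rot: [0.328, 0.614, 0.657, 0.289]
contact_force: [0.3, 0.3, -1.5]
gripper_width: 0.755
grasp_force: 69.6
```

Request:
jog_arm:
  motion: "40 0.052 0 0.001 -0.008 0.014 -0.122; 40 0.104 0 0.001 -0.015 0.027 -0.244; 40 0.157 0.001 0.002 -0.023 0.041 -0.366; 40 0.209 0.002 0.002 -0.03 0.054 -0.488; 40 0.261 0.002 0.003 -0.038 0.068 -0.61"

```text
time: 24.3
tool_pos: [0.532, 0.103, 0.2295]
tool_rot: [0.406, 0.237, 0.867, 0.162]
contact_force: [-1.5, -0.1, -0.6]
gripper_width: 0.758
grasp_force: 69.6
```

```bash
python3 - <<'E'
from plan import *
T=ori(.3,np.pi/4);g=np.array([.5195,.2528,.062])+.022*T.apply([0,0,1])
b=go([.535,.22,.18],.25,45)
P=world(f:=grab_frame("top"),np.ones((420,560),bool))
c=(.478,-.238);m=(P[:,2]>.05)&(P[:,2]<.065)&(np.hypot(P[:,0]-c[0],P[:,1]-c[1])<.1);print(cv2.minEnclosingCircle(P[m][:,:2].astype(np.float32)))
cv2.imwrite("pics/s5.png",cv2.resize(f["color"][160:320,140:450,::-1],None,fx=2.5,fy=2.5))
E
```

```text
go [0.186 0.15  0.087] [-0.04  0.1  -0.49] rows 2.0327807639938054 4.03213055224008
((0.4781316816806793, -0.2353292852640152), 0.08517946302890778)
```

View pics/s5.png

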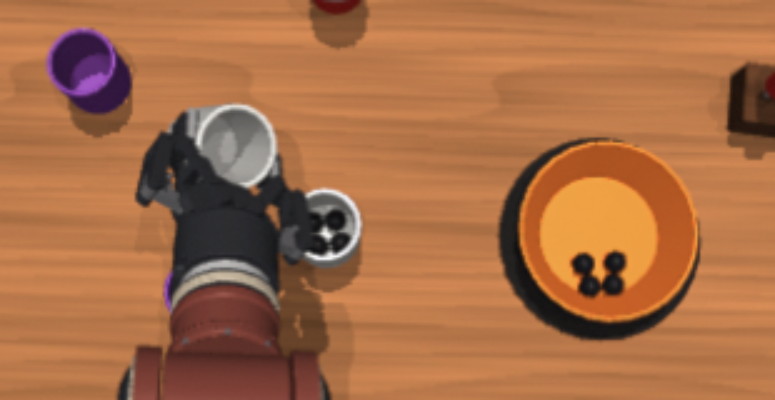

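The picture shows four balls in the bowl around (600,272) and four still in cup 1 at (325,228). The held cup at (237,145) is empty and the bowl hasn't moved. Now I'll place the cup.

Request:
jog_arm:
  motion: "40 0.037 0.03 0.017 -0.008 0.02 -0.1; 40 0.075 0.06 0.035 -0.016 0.04 -0.2; 40 0.112 0.09 0.052 -0.024 0.06 -0.3; 40 0.15 0.12 0.07 -0.032 0.08 -0.4; 40 0.186 0.15 0.087 -0.04 0.1 -0.49"

```text
time: 24.98
tool_pos: [0.5358, 0.2195, 0.1801]
tool_rot: [0.379, -0.113, 0.917, 0.048]
contact_force: [0.4, -0.3, -0.6]
gripper_width: 0.764
grasp_force: 69.6
```

```bash
python3 - <<'E'
from plan import *
T=ori(.3,np.pi/4);g=np.array([.5195,.2528,.062])+.022*T.apply([0,0,1])
b=go(g+[0,0,.05],.3,45);go(g+[0,0,.001],.3,45,base=b)
E
```

```text
go [0.107 0.074 0.13 ] [-0.024 -0.    -0.026] rows 1.4689416431511493 0.2830401204319304
go [0.069 0.    0.069] [0. 0. 0.] rows 0.7840000000000001 0.0
```

Request:
jog_arm:
  motion: "40 0.03 0.03 0.04 -0.01 0 -0.01; 40 0.07 0.06 0.09 -0.02 0 -0.02; 40 0.107 0.074 0.13 -0.024 0 -0.026; 40 0.107 0.074 0.13 -0.024 0 -0.026; 40 0.107 0.074 0.13 -0.024 0 -0.026"

```text
time: 25.6
tool_pos: [0.5361, 0.2572, 0.0988]
tool_rot: [0.38, -0.136, 0.913, 0.058]
contact_force: [0.6, 0.2, -0.7]
gripper_width: 0.763
grasp_force: 69.5
```

```bash
python3 - <<'E'
from plan import *
T=ori(.3,np.pi/4);g=np.array([.5195,.2528,.062])+.022*T.apply([0,0,1])
b=go(g+[0,0,.001],.3,45)
E
```

```text
go [0.075 0.001 0.07 ] [-0.     0.003 -0.002] rows 0.8220643636648635 0.028865000329455298
```

Request:
jog_arm:
  motion: "40 0.025 0 0.023 0 0 0; 40 0.045 0 0.042 0 0 0; 40 0.06 0 0.056 0 0.001 0; 40 0.068 0 0.064 0 0.002 0; 40 0.073 0 0.068 0 0.003 0"

```text
time: 26.22
tool_pos: [0.534, 0.257, 0.0476]
tool_rot: [0.378, -0.137, 0.914, 0.057]
contact_force: [0.2, 0.2, -2.5]
gripper_width: 0.759
grasp_force: 69.5
```

Request:
jog_arm:
  motion: "40 0 0 0 0 0 0; 70 0 0 0 0 0 0; 100 0 0 0 0 0 0; 100 0 0 0 0 0 0; 100 0 0 0 0 0 0"

```text
time: 26.85
tool_pos: [0.5342, 0.2571, 0.0482]
tool_rot: [0.378, -0.137, 0.914, 0.057]
contact_force: [-0.4, 0.0, -0.0]
gripper_width: 0.998
grasp_force: 0.0
```

Request:
jog_arm:
  motion: "100 0 0 0 0 0 0; 100 -0.04 0 -0.04 0 0 0; 100 -0.1 0 -0.1 0 0 0; 100 -0.17 0 -0.17 0 0 0; 100 -0.21 0 -0.21 0 0 0"

```text
time: 27.48
tool_pos: [0.5351, 0.2572, 0.2004]
tool_rot: [0.38, -0.137, 0.913, 0.058]
contact_force: [-0.2, 0.0, -0.0]
gripper_width: 1.001
grasp_force: 0.0
```

```bash
python3 - <<'E'
from plan import *
f=grab_frame("scene");P=world(f,np.ones((420,560),bool))
for c in[(.475,.028),(.52,.253)]:
  q=P[(P[:,2]>.08)&(P[:,2]<.091)&(np.hypot(P[:,0]-c[0],P[:,1]-c[1])<.05)];print(len(q),cv2.minEnclosingCircle(q[:,:2].astype(np.float32)))
for t in["can","jar"]: print(t,[(round(r["p"],2),np.round(r["at"],3)) for r in place_of("scene",t)][:1])
cv2.imwrite("pics/s6.png",f["color"][:,:,::-1])
E
```

```text
174 ((0.47595149278640747, 0.026317447423934937), 0.03363873064517975)
198 ((0.5197263956069946, 0.2511826157569885), 0.033991388976573944)
can [(0.94, array([0.725, 0.026, 0.   ]))]
jar [(0.78, array([ 0.612,  0.438, -0.004]))]
```

View pics/s6.png

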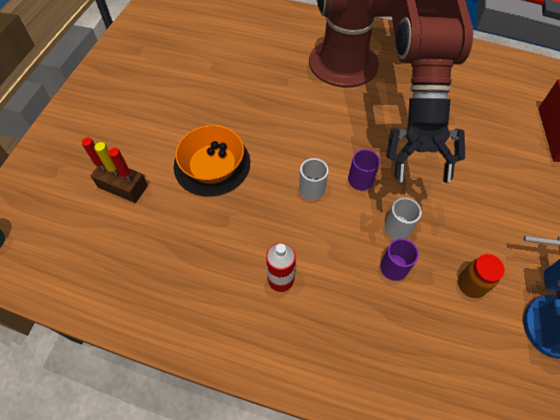

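Both cups stand upright at (313,180) and (403,218), and the four balls sit in the bowl at (216,149). The gripper is clear and the can, jar and block are where they were.

```bash
python3 -c "
from plant import *
print(job_done())"
```

```text
the job is handed in; nothing more can be done
None
```

The four steel balls are in the orange bowl, the four nylon balls are still in their cup, and both cups stand upright; the job was handed in at about 27.5 s, with no verdict returned.

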